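# Isolate, vent and open the vacuum pot

## Task

In the aggregate laboratory, first shut the pump off from the vacuum pot at the grey console: pull its black bar knob up to unlock it, turn it clockwise (seen from above) as far as it goes, to the other mark, and push it fully back in. Only then open the vent tap on the pot's lid by turning it anticlockwise as far as it goes, without the lid coming up, and then lift the lid off by its black handle and set it gently, not dropped, the same way up in the middle of the square ribbed rubber mat. Leave the tin, the bottle, the weight and the beaker that stand around them where they are.

Things in the scene. Friction and masses are not known exactly. Their poses are not given: they have to be found in the camera images.
- console: Grey painted box, 150 x 150 mm, 60 mm high, fixed, with a black bar knob in the middle of its top. Origin: centre of its underside, on the table. Two black marks on the top show the knob's two places, 75 degrees apart; a round gauge at one corner is 11 mm high.
- knob_grip (a point): Middle of the black knob's grip bar: 70 mm long (this point's x axis, white line at the +x end), 16 mm wide (y), 32 mm tall, top 13 mm above this point; 19 mm below this point begins a disc 54 mm in diameter. z up, the axis of turning, about this point. With the knob in, this point is 94 mm above the table.
- knob_pull (a joint): How far the knob is pulled straight up, in m: 0 fully in, 0.022 fully out. It takes about 5 N and stays where it is left. Below about 0.013 the knob is locked against turning, and it goes back in only at the two marks.
- knob_turn (a joint): Turn of the knob in rad, growing clockwise seen from above: 0 at the first mark (pump on, at the start), 1.3 at the second mark (pump shut off); the stop is at 1.34. It can be pushed in only within about 0.1 of a mark. Light friction (0.03 N m).
- tap_grip (a point): Middle of the vent tap's brass grip bar, on a brass post on the lid: 62 mm long (this point's x axis), 13 mm wide (y), 24 mm tall, top 11 mm above this point. It turns about this point's vertical axis. It stands 58 mm from the lid's centre along the lid's x axis, 31 mm higher than the handle's middle, 182 mm above the table while the lid is on the pot.
- vent_tap (a joint): Turn of the vent tap in rad, growing anticlockwise seen from above: 0 shut (its bar points at the lid's handle), 1.4 (80 degrees, a stop) fully open (its bar is crosswise to that). Light friction (0.04 N m). Until it is past about 1.1 the vacuum holds the lid on the pot.
- lid_handle (a point): Middle of the lid's black bar handle, over the lid's centre: 64 mm long (this point's x axis, towards the tap), 16 mm wide (y), 22 mm tall, top 11 mm above this point, 14 mm free under it; z up. 151 mm above the table when on the pot, 64 mm when on the mat.
- lid: Loose round aluminium lid, 176 mm in diameter, 10 mm thick, about 0.6 kg. Origin: centre of the disc's underside, 36 mm below the handle's middle, level with the pot's rim when on it; x axis towards the tap. Below the disc a rubber-edged plug, 138 mm in diameter, reaches 20 mm down into the pot (and stands on the mat when set down).
- pot: Steel vacuum pot, 168 mm in diameter, 115 mm high, wall 5 mm, fixed. Origin: centre of its underside, on the table.
- mat_mid (a point): Middle of the top face of the black ribbed rubber mat, 200 x 200 x 8 mm, fixed to the table; x and y along its sides, z up.
- tin: Sample tin, bystander, 68 mm in diameter, 85 mm high. Origin: centre of its underside.
- wash_bottle: White plastic bottle, bystander, 60 mm in diameter, 150 mm high. Origin: centre of its underside.
- weight: Brass weight with a small knob, bystander, 52 mm in diameter, 72 mm high. Origin: centre of its underside.
- beaker: Open steel beaker, bystander, 64 mm in diameter, 80 mm high. Origin: centre of its underside.
There are look-alikes about, which are no part of the job. What is shaped like the lid but blue is not meant.

How it is judged:
By the outcome, as a careful person would: the job done as asked, in the order asked, and still so for the second after the job is handed in, with the robot touching nothing.
It also fails if it takes over 64 s, if anything falls off the work surface, if the arm or the gripper's body presses on something with over 40 N, if the wrist force passes 120 N, or if a joint passes its speed limit or range.

## Robot

A 6-joint arm with a two-finger parallel gripper is mounted at the origin on the work surface. World frame = base frame: x ahead of the robot, y to its left, z up, the work surface at z = 0. Lengths are in m, angles in rad, forces in N, time in s.
With the tool pointing down it reaches from about 0.3 to 0.775 m from the base axis. Payload 14.6 kg.
Tool frame: the origin (TCP) lies between the finger pads; the fingertips stand 14 mm ahead of it and the grasp point (between the pads) lies 5 mm behind it; z points along the fingers, y is the line along which they close (so a half turn about z gives the same grasp; the last joint's range is limited). The gripper opens to 94 mm and grips with 3 to 60 N. Pads are 16 mm wide; open, the fingers measure 119 mm over their backs; the gripper's body (75 mm by 177 mm) begins 78 mm behind the grasp point.
Start: joints at [1.059, 0.3, 1.521, -0, 1.321, -0.067], TCP at [0.237, 0.496, 0.219] pointing down, gripper open.
Joint ranges: [-3.03, 3.03], [-0.79, 2.21], [0.23, 2.52], [-1.04, 4.18], [0, 3.07], [-2.55, 2.55]. Speed limits (rad/s): [2.22, 2.22, 2.57, 3.14, 3.14, 3.14].

## Interface

Orientations are given as [roll, pitch, yaw] about the fixed x, y, z axes, in that order (R = Rz(yaw) Ry(pitch) Rx(roll)).
In Python, from station import ctrl gives the robot as it stands. The module is installed in compiled form; this text tells all that it offers.
- The arm moves only by the tool move_arm, never from a script. Its argument "targets" is a list of rows, each a list of 7 numbers: the opening, from -1 (shut) to 1 (fully open), then the shift along the tool's x, y, z in units of 50 mm (1.0 is 50 mm), then the turn, a rotation vector about the tool's x, y, z in rad. A call has 1 to 12 rows; each row is the pose to reach, as a shift and turn from the pose commanded when the call began, along the tool's axes at that moment; what a row does not reach only later rows make up. A row lasts 1/10 s, in which the tool goes at most 50 mm and 8.59 degrees, less where a joint would pass 70% of its speed; a pose out of reach is approached as far as the arm can. A call with a gripper value outside its range is refused whole. The fingers move at their own pace and stop on an object; "grip_force" is the grip in N (left out, the last holds). Time passes only in rows, so rows that repeat a pose let the fingers close. It gives the time, the measured TCP pose, the force, the opening and the grip force at its end, in the units of the state.
- ctrl.get_obs(): the state, without advancing time (a new reading comes with each control period).
- ctrl.camera(name): name is "side" or "top"; returns (picture, depth): 400x640x3 uint8, red, green, blue; 400x640 float32, m along the optical axis (not along the pixel's ray), 0 where there is no reading.
- ctrl.camera_params(name): a dict with "intrinsics" (3x3 intrinsics, pixels), "rvec" (rotation vector, rad) and "tvec" (3), from world to camera coordinates, as OpenCV has them. Camera axes: x right, y down, z forward; pixel columns grow to the right and rows downward; lengths in m; the calibration is good to about 2 mm. A picture is of the moment at which its call begins. camera_params takes no time and is no camera call.
- ctrl.hand_in(): hands the job in; it is judged then, once.
Trained networks look in the newest picture that a camera, given by its name, has taken for a name from the list of things; names that differ only in an ending like _2 or _b are one class to them, and where a whole thing is asked for, a point or a joint stands for the part that bears it (a point fixed in the world has none). Each returns a list of dicts, best first, with "score" (0 to 1); they miss things now and then, are a little off and sometimes report something else, mostly with a low value. They report only what shows in the picture. A call takes as long as a camera call. They do not tell look-alikes from the thing itself.
- ctrl.cut_out(camera, target): "region" (400x640 bool, what is visible of it) and "point" ([column, row] in pixels, amid what is visible of it).
- ctrl.tip_of(camera, target): "point" ([column, row] in pixels: a listed point, or the origin of a listed thing).
The state is a dict: "time_s": time; "qpos": joint angles; "joint_vel": joint speeds; "tau": joint torques, N m; "ee_pos": TCP position; "eef_rot": TCP orientation; "force": force on the tool from outside, world axes, zero at the start; "moment": the same for the moment, N m; "grip_width": finger opening in m; "grip_force": force on a finger pad.
Only numpy, scipy, OpenCV 4.12 (cv2) and the standard library are available. Lean on these libraries where they do the work, as an engineer would, in place of code of your own. Each camera call takes 0.05 s, during which the arm holds its last target. There are 200 camera calls.

## Working session

There is one attempt and no reset: what is moved stays moved. The work goes in short steps, Python scripts to look and compute and a tool call to move; the robot and the scene stay as the last step left them, time stands still between calls to the robot, and variables do not carry over. Pictures are saved under pics/ and viewed, at most 10 in all, crops included, and the job is handed in when it is done.

Besides the shell and the picture viewer there is one more tool, called in YAML: its name, and indented under it one key for each argument. move_arm: Moves the arm, as the interface text tells. Its arguments: {"type":"object","properties":{"targets":{"type":"array"},"grip_force":{"type":"number"}},"required":["targets"]}

```bash
mkdir -p pics; cat > h.py <<'E'
import numpy as np, cv2
from station import ctrl
def cam(n):
    p=ctrl.camera_params(n); K=np.array(p["intrinsics"],float); R=cv2.Rodrigues(np.array(p["rvec"],float))[0]; t=np.array(p["tvec"],float).ravel(); return K,R,t
def ray(n,uv):
    K,R,t=cam(n); d=R.T@np.linalg.inv(K)@np.array([uv[0],uv[1],1.]); return -R.T@t,d
def at_z(n,uv,z):
    c,d=ray(n,uv); return c+d*(z-c[2])/d[2]
def cloud(n,depth,mask=None):
    K,R,t=cam(n); v,u=np.nonzero((depth>0)&(mask if mask is not None else True)); z=depth[v,u]
    P=np.linalg.inv(K)@np.vstack([u*z,v*z,z]); return (R.T@(P-t[:,None])).T,u,v
def proj(n,P):
    K,R,t=cam(n); return cv2.projectPoints(np.atleast_2d(np.array(P,float)),cv2.Rodrigues(R)[0],t,K,None)[0].reshape(-1,2)
E
python3 - <<'E'
from h import *
for n in("top","side"):
    im,d=ctrl.camera(n); cv2.imwrite(f"pics/{n}0.png",im[:,:,::-1]); print(n,ray(n,(320,200)))
    for t in ["console","knob_grip","tap_grip","lid_handle","lid","pot","mat_mid","tin","wash_bottle","weight","beaker"]:
        for r in ctrl.tip_of(n,t)[:3]: print(t,np.round(r["point"]),round(r["score"],2))
o=ctrl.get_obs(); print(o)
E
```

```text
top (array([ 3.51551011e-01, -1.56462365e-04,  1.19837637e+00]), array([ 0.11841928, -0.03128764, -0.99304621]))
console [307. 190.] 0.7
knob_grip [307. 180.] 0.6
tap_grip [484. 275.] 0.59
tap_grip [439. 152.] 0.54
tap_grip [307. 191.] 0.47
lid_handle [459. 286.] 0.92
lid_handle [440. 176.] 0.65
lid [435. 180.] 0.96
lid [440. 153.] 0.7
lid [454. 280.] 0.68
mat_mid [193. 196.] 0.64
tin [364. 123.] 0.61
wash_bottle [246. 134.] 0.68
weight [365. 247.] 0.55
beaker [248. 251.] 0.78
side (array([-0.28570007, -0.7750385 ,  0.7331672 ]), array([ 0.62396076,  0.61072137, -0.48762758]))
console [331. 234.] 0.6
knob_grip [330. 201.] 0.66
tap_grip [416. 349.] 0.57
tap_grip [457. 211.] 0.52
tap_grip [327. 233.] 0.28
lid_handle [380. 358.] 0.89
lid_handle [443. 234.] 0.76
lid [442. 244.] 0.81
lid [380. 363.] 0.58
pot [433. 293.] 0.8
mat_mid [245. 193.] 0.77
tin [422. 233.] 0.57
wash_bottle [328. 190.] 0.56
weight [325. 296.] 0.82
beaker [234. 235.] 0.6
{'time_s': 1.2, 'qpos': array([ 1.05939133e+00,  2.99893433e-01,  1.52096317e+00, -2.48550136e-05,
        1.32072687e+00, -6.66247313e-02]), 'joint_vel': array([ 7.94673223e-04,  1.08553728e-03, -6.54950619e-04, -3.01203446e-04,
       -2.22905540e-03,  7.44764566e-06]), 'tau': array([-3.87452557e-03, -5.31695652e+01, -3.52880752e+01,  7.07068155e-02,
        2.14826170e-02,  4.15190954e-06]), 'ee_pos': array([0.23666228, 0.49647634, 0.21946478]), 'eef_rot': array([3.14158509e+00, 2.46401139e-05, 2.69681854e+00]), 'force': array([-0.4647446 , -0.61722463,  0.48525332]), 'moment': array([-0.02520136, -0.02310302, -0.00953029]), 'grip_force': 0.0, 'grip_width': 0.09363469701974021}
```

View pics/top0.png

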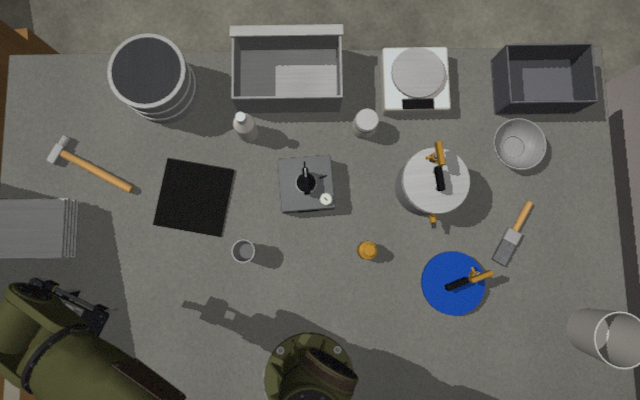

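View pics/side0.png

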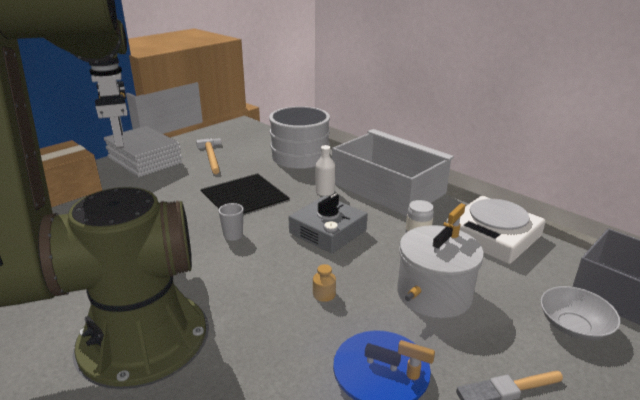

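The top view shows the grey console with its black knob at (307,180), the silver lid on the pot with its handle at (440,176) and tap at (439,152), and the mat at (193,196). The bystanders are the bottle (244,125), tin (366,123), weight (367,250) and beaker (243,250).

Things that could be mistaken:
- **Handle:** silver lid (440,176) or blue lid (459,286). I choose the silver one, on the pot.
- **Tap:** (439,152), the blue lid's (484,275), or the pot's side stub (433,219). I choose (439,152).
- **Knob:** the bar at (307,180) or the gauge at (326,199). I choose the bar.
- **Mat:** (193,196) or the grey stack at (35,228). I choose the black mat.

```bash
python3 - <<'E'
from h import *
im,d=ctrl.camera("top")
a=cv2.resize(im[140:225,265:350],(400,400),interpolation=cv2.INTER_CUBIC); b=cv2.resize(im[130:225,390:485],(400,400),interpolation=cv2.INTER_CUBIC)
cv2.imwrite("pics/crop0.png",np.hstack([a,b])[:,:,::-1])
for nm,uv,z in [("knob",(307,180),.094),("handle",(440,176),.151),("tap",(439,152),.182),("mat",(193,196),.008),("tin",(364,123),0),("bottle",(246,134),0),("weight",(365,247),0),("beaker",(248,251),0)]: print(nm,at_z("top",uv,z).round(4))
for nm,uv,z in [("knob",(330,201),.094),("handle",(443,234),.151),("tap",(457,211),.182),("mat",(245,193),.008),("tin",(422,233),0)]: print("side",nm,at_z("side",uv,z).round(4))
P,u,v=cloud("top",d); P0=P
def sel(c,r,z0,z1):
    m=(np.hypot(P[:,0]-c[0],P[:,1]-c[1])<r)&(P[:,2]>z0)&(P[:,2]<z1); return P[m]
def bar(nm,Q):
    r=cv2.minAreaRect((Q[:,:2]*1000).astype(np.float32)); w,V=np.linalg.eigh(np.cov(Q[:,:2].T)); ax=V[:,1]
    print(nm,len(Q),"rect",np.round(r[0]),np.round(r[1]),"ax deg",round(np.degrees(np.arctan2(ax[1],ax[0])),1),"z",np.percentile(Q[:,2],[5,50,95]).round(3))
k=at_z("top",(307,180),.094); h=at_z("top",(440,176),.151); t=at_z("top",(439,152),.182)
bar("knob",sel(k,.06,.092,.12)); bar("handle",sel(h,.045,.145,.17)); bar("tap",sel(t,.05,.18,.21))
bar("lid",sel(h,.12,.118,.135))
bar("console",sel(k,.13,.05,.07))
dk=im.max(2)<40; Q,uu,vv=cloud("top",d,dk); Q=Q[(np.abs(Q[:,0]-at_z("top",(193,196),.008)[0])<.13)&(np.abs(Q[:,1]-at_z("top",(193,196),.008)[1])<.13)]; bar("mat",Q); print(np.degrees(0)); r=cv2.minAreaRect((Q[:,:2]*1000).astype(np.float32));print(r)
E
```

```text
knob [ 0.538  -0.0009  0.094 ]
handle [ 0.5338 -0.3405  0.151 ]
tap [ 0.5891 -0.331   0.182 ]
mat [0.5103 0.3293 0.008 ]
tin [ 0.7226 -0.1725  0.    ]
bottle [0.6943 0.1777 0.    ]
weight [ 0.357  -0.1645  0.    ]
beaker [0.3502 0.171  0.    ]
side knob [0.5469 0.0033 0.094 ]
side handle [ 0.5395 -0.3355  0.151 ]
side tap [ 0.5967 -0.3301  0.182 ]
side mat [0.5117 0.3242 0.008 ]
side tin [ 0.7175 -0.1786  0.    ]
knob 160 rect [537.   2.] [70. 16.] ax deg -176.6 z [0.1   0.106 0.109]
handle 206 rect [ 538. -338.] [81. 17.] ax deg -173.2 z [0.147 0.16  0.163]
tap 160 rect [ 587. -333.] [62. 14.] ax deg -173.7 z [0.182 0.191 0.195]
lid 3063 rect [ 529. -339.] [175. 173.] ax deg 86.5 z [0.121 0.124 0.128]
console 2475 rect [537.   2.] [150. 150.] ax deg 139.0 z [0.056 0.059 0.064]
mat 4562 rect [508. 328.] [198. 197.] ax deg 70.2 z [0.004 0.008 0.011]
0.0
((508.08160400390625, 327.7280578613281), (198.37904357910156, 196.5631866455078), 79.22698211669922)
```

View pics/crop0.png

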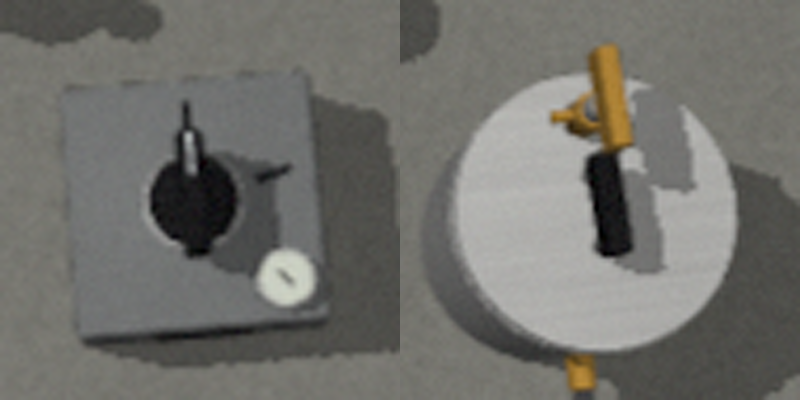

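The crop agrees with the measurements. The knob is at (0.537, 0.002) with its bar at 3.4° and the second mark clockwise. The silver lid's centre is at (0.529, -0.339) with its axis at about 6.5° and the tap shut. Next I work out the first move, to above the knob.

```bash
cat > plan.py <<'E'
import sys
from h import *
from scipy.spatial.transform import Rotation as Ro
def plan(x,y,z,yawdeg):
    o=ctrl.get_obs(); R=Ro.from_euler("xyz",o["eef_rot"]); T=Ro.from_euler("xyz",[np.pi,0,np.radians(yawdeg)])
    print("t",round(o["time_s"],2),"pos",o["ee_pos"].round(4),"F",o["force"].round(1),"shift",(R.inv().apply(np.array([x,y,z])-o["ee_pos"])/.05).round(3),"rot",(R.inv()*T).as_rotvec().round(3))
if __name__=="__main__": plan(*map(float,sys.argv[1:5]))
E
python3 plan.py .537 .002 .15 183.4
```

```text
t 1.25 pos [0.2366 0.4964 0.2194] F [-0.2  0.1 -0.4] shift [-9.678 -6.342  1.389] rot [-0.    -0.    -0.504]
```

move_arm:
  targets:
    - [1,-0.4,-0.26,0,0,0,-0.02]
    - [1,-1.2,-0.8,0,0,0,-0.06]
    - [1,-2.1,-1.35,0,0,0,-0.1]
    - [1,-2.9,-1.9,0,0,0,-0.15]
    - [1,-3.75,-2.45,0,0,0,-0.2]
    - [1,-4.6,-3.0,0.1,0,0,-0.25]
    - [1,-5.4,-3.55,0.2,0,0,-0.3]
    - [1,-6.25,-4.1,0.4,0,0,-0.35]
    - [1,-7.1,-4.65,0.6,0,0,-0.4]
    - [1,-7.9,-5.2,0.8,0,0,-0.45]
    - [1,-8.7,-5.7,1.1,0,0,-0.48]
    - [1,-9.3,-6.1,1.3,0,0,-0.504]

```text
time_s: 2.45
ee_pos: [0.526, 0.0187, 0.1538]
eef_rot: [-3.142, -0.0, -3.082]
force: [0.9, 1.3, 1.2]
grip_width: 0.0941
grip_force: 0.0
```

```bash
python3 plan.py .537 .002 .15 183.4; python3 - <<'E'
from h import *
im,d=ctrl.camera("side"); c=im[120:280,240:480]; cv2.imwrite("pics/s1.png",cv2.resize(c,None,fx=3,fy=3)[:,:,::-1])
E
```

```text
t 2.45 pos [0.526  0.0187 0.1538] F [0.9 1.3 1.2] shift [-0.2   -0.348  0.075] rot [-0. -0.  0.]
```

View pics/s1.png

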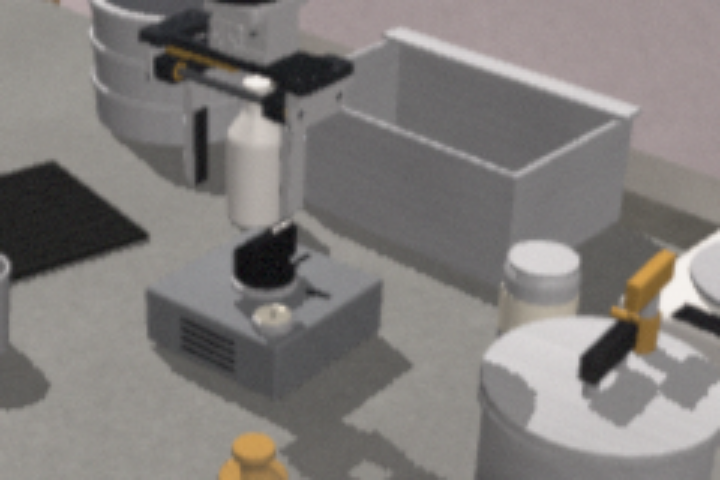

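The side crop shows the open fingers at (200,145) and (290,160), on either side of the knob at (265,258) and clear of the bottle. I descend, grip and pull.

move_arm:
  targets:
    - [1,-0.2,-0.35,0,0,0,0]
    - [1,-0.2,-0.35,0.4,0,0,0]
    - [1,-0.2,-0.35,0.8,0,0,0]
    - [1,-0.2,-0.35,1.1,0,0,0]
    - [1,-0.2,-0.35,1.2,0,0,0]
    - [1,-0.2,-0.35,1.2,0,0,0]
    - [-1,-0.2,-0.35,1.2,0,0,0]
    - [-1,-0.2,-0.35,1.2,0,0,0]
    - [-1,-0.2,-0.35,1.2,0,0,0]
    - [-1,-0.2,-0.35,1.2,0,0,0]
    - [-1,-0.2,-0.35,1.2,0,0,0]
    - [-1,-0.2,-0.35,1.2,0,0,0]
  grip_force: 40

```text
time_s: 3.7
ee_pos: [0.5362, 0.0042, 0.0945]
eef_rot: [-3.142, 0.0, -3.082]
force: [0.1, 1.0, -0.1]
grip_width: 0.0498
grip_force: 0.0
```

move_arm:
  targets:
    - [-1,0,0,0,0,0,0]
    - [-1,0,0,0,0,0,0]
    - [-1,0,0,0,0,0,0]
    - [-1,0,0,0,0,0,0]
    - [-1,0,0,0,0,0,0]
    - [-1,0,0,0,0,0,0]
    - [-1,0,0,0,0,0,0]
    - [-1,0,0,0,0,0,0]

```text
time_s: 4.5
ee_pos: [0.5363, 0.0021, 0.0946]
eef_rot: [-3.138, 0.0, -3.083]
force: [-0.6, -16.7, -0.4]
grip_width: 0.0159
grip_force: 39.9
```

move_arm:
  targets:
    - [-1,0,-0.04,0,0,0,0]
    - [-1,0,-0.04,-0.1,0,0,0]
    - [-1,0,-0.04,-0.2,0,0,0]
    - [-1,0,-0.04,-0.3,0,0,0]
    - [-1,0,-0.04,-0.4,0,0,0]
    - [-1,0,-0.04,-0.43,0,0,0]
    - [-1,0,-0.04,-0.43,0,0,0]

```text
time_s: 5.2
ee_pos: [0.5363, 0.0017, 0.1163]
eef_rot: [-3.141, 0.0, -3.082]
force: [-0.1, -5.9, 0.4]
grip_width: 0.0156
grip_force: 39.9
```

move_arm:
  targets:
    - [-1,0,-0.01,0,0,0,0.06]
    - [-1,0,-0.01,0,0,0,0.18]
    - [-1,0,-0.01,0,0,0,0.3]
    - [-1,0,-0.01,0,0,0,0.42]
    - [-1,0,-0.01,0,0,0,0.54]
    - [-1,0,-0.01,0,0,0,0.66]
    - [-1,0,-0.01,0,0,0,0.78]
    - [-1,0,-0.01,0,0,0,0.9]
    - [-1,0,-0.01,0,0,0,1.02]
    - [-1,0,-0.01,0,0,0,1.14]
    - [-1,0,-0.01,0,0,0,1.25]
    - [-1,0,-0.01,0,0,0,1.33]

```text
time_s: 6.4
ee_pos: [0.537, 0.0024, 0.1163]
eef_rot: [3.139, -0.0, 1.867]
force: [6.4, 3.6, -3.3]
grip_width: 0.0155
grip_force: 40.0
```

move_arm:
  targets:
    - [-1,0,0,0,0,0,0]
    - [-1,0,0,0,0,0,0]
    - [-1,0,0,0,0,0,0]

```text
time_s: 6.7
ee_pos: [0.537, 0.0024, 0.1163]
eef_rot: [3.139, -0.0, 1.871]
force: [5.4, 3.5, -2.8]
grip_width: 0.0153
grip_force: 40.0
```

```bash
python3 -c "
from h import *
print(ctrl.get_obs())"
```

```text
{'time_s': 6.7, 'qpos': array([-6.42642255e-02,  3.78773256e-01,  1.67054417e+00,  1.12326136e-03,
        1.09038555e+00, -3.65064940e-01]), 'joint_vel': array([-1.21925784e-03, -1.95324856e-03,  2.93958751e-04,  2.13953833e-04,
       -7.79717195e-05, -2.64696891e-04]), 'tau': array([-1.75114162e+00, -5.47192597e+01, -2.99981189e+01, -8.48031063e-01,
        1.46422695e+00,  9.10379895e-03]), 'ee_pos': array([0.53700937, 0.0023738 , 0.11633293]), 'eef_rot': array([ 3.13947178e+00, -2.56846277e-04,  1.87107915e+00]), 'force': array([ 5.38194902,  3.48675672, -2.82620339]), 'moment': array([ 0.67615454, -1.07617787, -0.01421484]), 'grip_force': 39.97320234775543, 'grip_width': 0.015262185313756985}
```

move_arm:
  targets:
    - [-1,0,0,0.1,0,0,-0.02]
    - [-1,0,0,0.2,0,0,-0.02]
    - [-1,0,0,0.3,0,0,-0.02]
    - [-1,0,0,0.4,0,0,-0.02]
    - [-1,0,0,0.45,0,0,-0.02]
    - [-1,0,0,0.47,0,0,-0.02]
    - [-1,0,0,0.47,0,0,-0.02]

```text
time_s: 7.4
ee_pos: [0.5372, 0.0023, 0.0943]
eef_rot: [3.139, 0.0, 1.892]
force: [-3.8, 5.6, 21.4]
grip_width: 0.0155
grip_force: 40.0
```

move_arm:
  targets:
    - [0.2,0,0,0,0,0,0]
    - [0.2,0,0,0,0,0,0]
    - [0.2,0,0,0,0,0,0]
    - [0.2,0,0,-0.2,0,0,0]
    - [0.2,0,0,-0.8,0,0,0]
    - [0.2,0,0,-1.6,0,0,0]
    - [0.5,0,0,-2.4,0,0,0]
    - [0.8,0,0,-3.0,0,0,0]
    - [0.8,0,0,-3.2,0,0,0]

```text
time_s: 8.3
ee_pos: [0.537, 0.0016, 0.2562]
eef_rot: [3.137, 0.002, 1.891]
force: [-0.4, -0.6, -0.5]
grip_width: 0.0772
grip_force: 0.0
```

```bash
python3 plan.py .587 -.333 .255 6.5; python3 - <<'E'
from h import *
im,d=ctrl.camera("side"); c=im[170:270,270:390]; cv2.imwrite("pics/s2.png",cv2.resize(c,None,fx=5,fy=5)[:,:,::-1])
P,u,v=cloud("side",d)
m=(np.hypot(P[:,0]-.537,P[:,1]-.002)<.045)&(P[:,2]>.085)&(P[:,2]<.15); print(m.sum(),P[m].mean(0),np.percentile(P[m][:,2],[50,90,95,98]).round(4))
E
```

```text
t 8.3 pos [0.537  0.0016 0.2562] F [-0.4 -0.6 -0.5] shift [-6.667 -1.157  0.031] rot [ 0.005 -0.003  1.777]
269 [ 0.53357512 -0.00375316  0.09956919] [0.1006 0.1084 0.1095 0.1099]
```

View pics/s2.png

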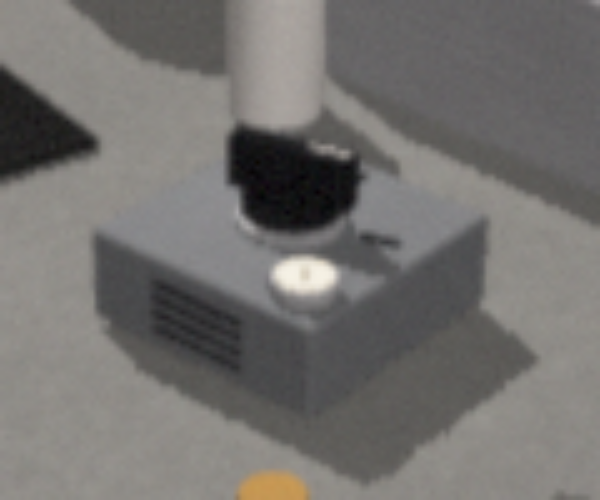

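The crop shows the knob pushed down on its collar at (295,185), with its white-line end to the right at (330,150), towards the second mark at (380,240). Top height and hand angle (75°) agree. Next is the tap.

move_arm:
  targets:
    - [0.8,-0.3,-0.05,0,0,0,0.1]
    - [0.8,-0.9,-0.16,0,0,0,0.25]
    - [0.8,-1.6,-0.28,0,0,0,0.4]
    - [0.8,-2.3,-0.4,0,0,0,0.55]
    - [0.8,-3.0,-0.52,0,0,0,0.7]
    - [0.8,-3.7,-0.64,0,0,0,0.85]
    - [0.8,-4.4,-0.76,0,0,0,1.0]
    - [0.8,-5.1,-0.88,0,0,0,1.15]
    - [0.8,-5.7,-1.0,0,0,0,1.3]
    - [0.8,-6.2,-1.08,0,0,0,1.45]
    - [0.8,-6.5,-1.13,0,0,0,1.6]
    - [0.8,-6.67,-1.16,0,0,0,1.75]

```text
time_s: 9.55
ee_pos: [0.5857, -0.3344, 0.2499]
eef_rot: [-3.14, 0.003, 0.133]
force: [0.7, 0.4, -0.2]
grip_width: 0.0846
grip_force: 0.0
```

```bash
python3 plan.py .587 -.333 .178 6.5; python3 - <<'E'
from h import *
im,d=ctrl.camera("side"); c=im[130:310,350:530]; cv2.imwrite("pics/s3.png",cv2.resize(c,None,fx=3,fy=3)[:,:,::-1])
P,u,v=cloud("side",d)
def bar(nm,c,r,z0,z1):
    m=(np.hypot(P[:,0]-c[0],P[:,1]-c[1])<r)&(P[:,2]>z0)&(P[:,2]<z1); Q=P[m]; b=cv2.minAreaRect((Q[:,:2]*1000).astype(np.float32)); print(nm,m.sum(),b)
bar("tap",(.587,-.333),.045,.183,.2); bar("handle",(.529,-.339),.04,.154,.17)
for t in("tap_grip","lid_handle"):
  for r in ctrl.tip_of("side",t): print(t,at_z("side",r["point"],.182 if t[0]=="t" else .151).round(4),r["score"])
E
```

```text
t 9.55 pos [ 0.5857 -0.3344  0.2499] F [ 0.7  0.4 -0.2] shift [ 0.033 -0.021  1.438] rot [-0.002  0.003  0.02 ]
tap 136 ((586.2330932617188, -334.1086730957031), (61.43806457519531, 13.873438835144043), 7.691057205200195)
handle 168 ((527.3206176757812, -340.5522766113281), (64.97590637207031, 17.10875701904297), 5.319625377655029)
tap_grip [ 0.2006 -0.5048  0.182 ] 0.86
tap_grip [ 0.5962 -0.3302  0.182 ] 0.74
lid_handle [ 0.1773 -0.4642  0.151 ] 0.87
lid_handle [ 0.5219 -0.343   0.151 ] 0.75
```

View pics/s3.png

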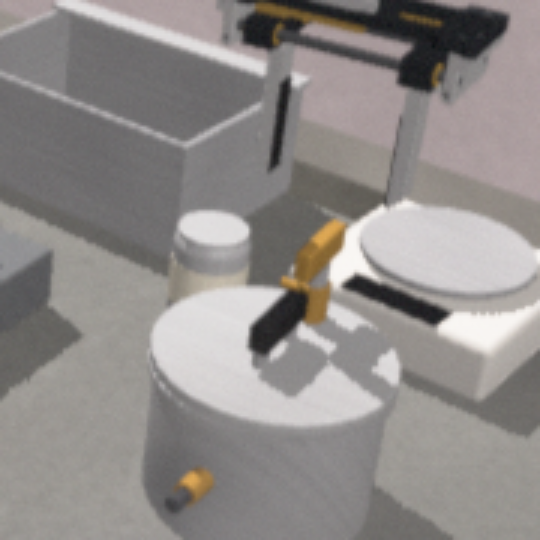

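The side crop shows the open fingers at (275,120) and (405,150), on either side of the brass tap bar at (320,250). Depth puts the tap within 1 mm of the plan. I descend and grip lightly.

move_arm:
  targets:
    - [0.8,0.02,-0.02,0.3,0,0,0.015]
    - [0.8,0.02,-0.02,0.7,0,0,0.015]
    - [0.8,0.02,-0.02,1.1,0,0,0.015]
    - [0.8,0.02,-0.02,1.35,0,0,0.015]
    - [0.2,0.02,-0.02,1.43,0,0,0.015]
    - [-1,0.02,-0.02,1.43,0,0,0.015]
    - [-1,0.02,-0.02,1.43,0,0,0.015]
    - [-1,0.02,-0.02,1.43,0,0,0.015]
    - [-1,0.02,-0.02,1.43,0,0,0.015]
    - [-1,0.02,-0.02,1.43,0,0,0.015]
    - [-1,0.02,-0.02,1.43,0,0,0.015]
    - [-1,0.02,-0.02,1.43,0,0,0.015]
  grip_force: 15

```text
time_s: 10.9
ee_pos: [0.587, -0.332, 0.181]
eef_rot: [3.142, -0.0, 0.126]
force: [1.0, -0.2, 0.6]
grip_width: 0.0241
grip_force: 0.0
```

move_arm:
  targets:
    - [-1,0,0,0,0,0,0]
    - [-1,0,0,0,0,0,0]
    - [-1,0,0,0,0,0,0]
    - [-1,0,0,0,0,0,0]
    - [-1,0,0,0,0,0,0]

```text
time_s: 11.4
ee_pos: [0.5871, -0.3322, 0.181]
eef_rot: [3.141, -0.0, 0.126]
force: [1.3, -3.1, -0.7]
grip_width: 0.017
grip_force: 15.0
```

move_arm:
  targets:
    - [-1,0,0,0.06,0,0,0.01]
    - [-1,0,0,0.06,0,0,0.01]
    - [-1,0,0,0.06,0,0,0.01]

```text
time_s: 11.7
ee_pos: [0.5876, -0.3321, 0.1801]
eef_rot: [3.14, -0.002, 0.116]
force: [-1.6, -0.1, 13.1]
grip_width: 0.0166
grip_force: 15.0
```

```bash
python3 - <<'E'
from h import *
im,d=ctrl.camera("side"); c=im[170:270,390:510]; cv2.imwrite("pics/s4.png",cv2.resize(c,None,fx=5,fy=5)[:,:,::-1])
print(ctrl.get_obs()["moment"])
E
```

```text
[-0.01678532  0.39287768 -0.01823566]
```

View pics/s4.png

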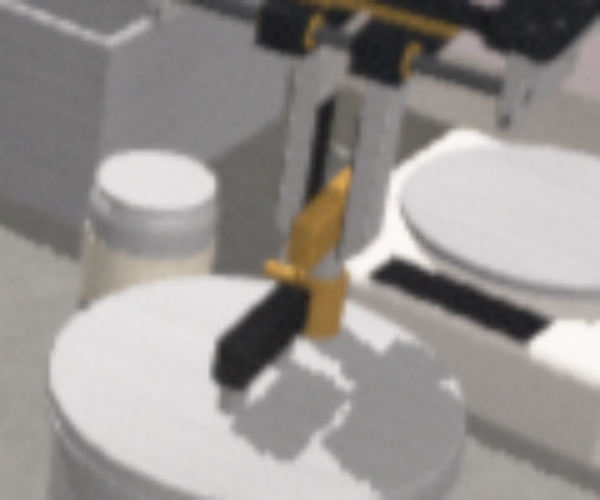

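The crop shows the fingers closed at (300,160) and (370,165) around the tap bar at (322,215). The tips reach the wider post below the bar, which explains the 17 mm width and the 13 N upward force. I reopen slightly, rise 6–7 mm and regrip on the bar alone.

move_arm:
  targets:
    - [-0.3,0,0,-0.06,0,0,0]
    - [-0.3,0,0,-0.06,0,0,0]
    - [-0.3,0,0,-0.13,0,0,0]
    - [-0.3,0,0.02,-0.15,0,0,0]
    - [-1,0,0.02,-0.15,0,0,0]
    - [-1,0,0.02,-0.15,0,0,0]
    - [-1,0,0.02,-0.15,0,0,0]
    - [-1,0,0.02,-0.15,0,0,0]
    - [-1,0,0.02,-0.15,0,0,0]
    - [-1,0,0.02,-0.15,0,0,0]
  grip_force: 20

```text
time_s: 12.75
ee_pos: [0.5872, -0.3328, 0.1854]
eef_rot: [-3.141, 0.0, 0.116]
force: [-0.1, 1.4, 0.1]
grip_width: 0.0129
grip_force: 21.3
```

move_arm:
  targets:
    - [-1,0,0,0,0,0,-0.06]
    - [-1,0,0,0,0,0,-0.18]
    - [-1,0,0,0,0,0,-0.3]
    - [-1,0,0,0,0,0,-0.42]
    - [-1,0,0,0,0,0,-0.54]
    - [-1,0,0,0,0,0,-0.66]
    - [-1,0,0,0,0,0,-0.78]
    - [-1,0,0,0,0,0,-0.9]
    - [-1,0,0,0,0,0,-1.02]
    - [-1,0,0,0,0,0,-1.14]
    - [-1,0,0,0,0,0,-1.26]
    - [-1,0,0,0,0,0,-1.36]

```text
time_s: 13.95
ee_pos: [0.5874, -0.3331, 0.1853]
eef_rot: [3.141, 0.0, 1.481]
force: [2.4, -0.3, -2.2]
grip_width: 0.0128
grip_force: 21.2
```

move_arm:
  targets:
    - [-1,0,0,0,0,0,-0.05]
    - [-1,0,0,0,0,0,-0.06]
    - [-1,0,0,0,0,0,-0.06]
    - [-1,0,0,0,0,0,-0.06]

```text
time_s: 14.35
ee_pos: [0.5872, -0.3329, 0.1853]
eef_rot: [-3.142, -0.0, 1.534]
force: [1.6, 1.5, -1.6]
grip_width: 0.0131
grip_force: 21.1
```

```bash
python3 - <<'E'
from h import *
o=ctrl.get_obs();print(o["moment"],o["qpos"],o["ee_pos"])
E
```

```text
[ 0.12327434 -0.23741986 -0.21074126] [-5.70049218e-01  6.09889786e-01  1.15623134e+00  1.40507633e-04
  1.37561692e+00 -5.33772024e-01] [ 0.58718381 -0.33289069  0.18531109]
```

The tap is against its stop: 1.42 rad turned, with a 0.21 N m reaction. I release and rise.

move_arm:
  targets:
    - [-0.4,0,0,0,0,0,0.04]
    - [-0.4,0,0,0,0,0,0.04]
    - [-0.4,0,0,0,0,0,0.04]
    - [-0.4,0,0,-0.3,0,0,0.04]
    - [-0.4,0,0,-0.9,0,0,0.04]
    - [-0.4,0,0,-1.4,0,0,0.04]
    - [0,0,0,-1.6,0,0,0.04]
    - [0.4,0,0,-1.6,0,0,0.04]

```text
time_s: 15.15
ee_pos: [0.5875, -0.3331, 0.2673]
eef_rot: [3.139, 0.001, 1.496]
force: [1.1, -0.4, -0.2]
grip_width: 0.0407
grip_force: 0.0
```

```bash
python3 - <<'E'
from h import *
im,d=ctrl.camera("side"); P,u,v=cloud("side",d)
def bar(nm,c,r,z0,z1):
    m=(np.hypot(P[:,0]-c[0],P[:,1]-c[1])<r)&(P[:,2]>z0)&(P[:,2]<z1); Q=P[m]; b=cv2.minAreaRect((Q[:,:2]*1000).astype(np.float32)); print(nm,m.sum(),b,np.percentile(Q[:,2],[50,90]))
bar("tap",(.587,-.333),.045,.180,.2); bar("handle",(.528,-.34),.045,.154,.17); bar("lid",(.528,-.34),.1,.12,.135)
E
python3 plan.py .528 -.340 .225 6.5
```

```text
tap 231 ((584.588623046875, -332.72802734375), (64.372314453125, 15.218238830566406), 89.87641906738281) [0.18959885 0.19436492]
handle 164 ((528.2119140625, -340.095458984375), (65.3081283569336, 16.00506591796875), 7.3078932762146) [0.16127988 0.16319746]
lid 2871 ((526.9985961914062, -340.49664306640625), (174.33920288085938, 174.97047424316406), 17.72224235534668) [0.12605308 0.12763101]
t 15.2 pos [ 0.5871 -0.333   0.2655] F [ 0.1 -0.1 -0.4] shift [-0.228 -1.169  0.809] rot [ 0.    -0.     1.382]
```

move_arm:
  targets:
    - [0.8,0,0,0,0,0,0.1]
    - [0.8,-0.03,-0.15,0,0,0,0.24]
    - [0.8,-0.06,-0.3,0,0,0,0.38]
    - [0.8,-0.09,-0.5,0,0,0,0.52]
    - [0.8,-0.13,-0.7,0.1,0,0,0.66]
    - [0.8,-0.17,-0.9,0.2,0,0,0.8]
    - [0.8,-0.2,-1.05,0.3,0,0,0.94]
    - [0.8,-0.22,-1.15,0.5,0,0,1.08]
    - [0.8,-0.23,-1.17,0.6,0,0,1.22]
    - [0.8,-0.23,-1.17,0.7,0,0,1.33]
    - [0.8,-0.23,-1.17,0.75,0,0,1.38]
    - [0.8,-0.23,-1.17,0.8,0,0,1.385]

```text
time_s: 16.4
ee_pos: [0.5275, -0.3398, 0.2237]
eef_rot: [-3.14, 0.002, 0.11]
force: [0.5, 0.6, -0.2]
grip_width: 0.0846
grip_force: 0.0
```

```bash
python3 plan.py .528 -.340 .147 6.7
```

```text
t 16.4 pos [ 0.5275 -0.3398  0.2237] F [ 0.5  0.6 -0.2] shift [0.011 0.008 1.535] rot [-0.002  0.002 -0.007]
```

move_arm:
  targets:
    - [0.8,0.01,0,0.4,0,0,0]
    - [0.8,0.01,0,0.8,0,0,0]
    - [0.8,0.01,0,1.2,0,0,0]
    - [0.8,0.01,0,1.45,0,0,0]
    - [0.2,0.01,0,1.54,0,0,0]
    - [-1,0.01,0,1.54,0,0,0]
    - [-1,0.01,0,1.54,0,0,0]
    - [-1,0.01,0,1.54,0,0,0]
    - [-1,0.01,0,1.54,0,0,0]
    - [-1,0.01,0,1.54,0,0,0]
    - [-1,0.01,0,1.54,0,0,0]
    - [-1,0.01,0,1.54,0,0,0]
  grip_force: 50

```text
time_s: 17.6
ee_pos: [0.5285, -0.34, 0.1485]
eef_rot: [3.142, -0.0, 0.111]
force: [-0.1, 0.0, -1.1]
grip_width: 0.0241
grip_force: 0.0
```

move_arm:
  targets:
    - [-1,0,0,0,0,0,0]
    - [-1,0,0,0,0,0,0]
    - [-1,0,0,0,0,0,0]
    - [-1,0,0,0,0,0,0]

```text
time_s: 18.0
ee_pos: [0.5285, -0.3399, 0.1485]
eef_rot: [-3.142, 0.0, 0.111]
force: [-1.6, 1.5, 0.9]
grip_width: 0.0156
grip_force: 50.0
```

Gripped at 15.6 mm. Lift straight up by 100 mm.

move_arm:
  targets:
    - [-1,0,0,-0.1,0,0,0]
    - [-1,0,0,-0.25,0,0,0]
    - [-1,0,0,-0.45,0,0,0]
    - [-1,0,0,-0.7,0,0,0]
    - [-1,0,0,-1.0,0,0,0]
    - [-1,0,0,-1.3,0,0,0]
    - [-1,0,0,-1.6,0,0,0]
    - [-1,0,0,-1.85,0,0,0]
    - [-1,0,0,-2.0,0,0,0]
    - [-1,0,0,-2.0,0,0,0]
    - [-1,0,0,-2.0,0,0,0]

```text
time_s: 19.1
ee_pos: [0.5283, -0.3399, 0.248]
eef_rot: [-3.141, 0.001, 0.111]
force: [-0.7, -0.9, -6.3]
grip_width: 0.0155
grip_force: 50.0
```

```bash
python3 plan.py .509 .328 .248 40; python3 - <<'E'
from h import *
im,d=ctrl.camera("side")
P,u,v=cloud("side",d)
c=(.5285,-.34)
m=(np.hypot(P[:,0]-c[0],P[:,1]-c[1])<.088)&(P[:,2]>.21)&(P[:,2]<.24);Q=P[m]
print(m.sum(),np.linalg.lstsq(np.c_[Q[:,:2]-c,np.ones(len(Q))],Q[:,2],rcond=None)[0])
pm=ctrl.tip_of("side","mat_mid"); print([at_z("side",r["point"],.008).round(3) for r in pm])
g=im.max(2)<45; Q,_,_=cloud("side",d,g); Q=Q[(abs(Q[:,0]-.508)<.13)&(abs(Q[:,1]-.328)<.13)&(Q[:,2]<.02)]; print(cv2.minAreaRect((Q[:,:2]*1000).astype(np.float32)))
E
```

```text
t 19.1 pos [ 0.5283 -0.3399  0.248 ] F [-0.7 -0.9 -6.3] shift [ 1.0930e+00 -1.3319e+01  5.0000e-03] rot [-0.001  0.    -0.587]
2764 [0.0148862  0.00871886 0.22555026]
[array([0.52 , 0.329, 0.008]), array([ 0.93 , -0.125,  0.008])]
((504.764892578125, 321.77789306640625), (194.7876739501953, 194.8349151611328), 78.57964324951172)
```

move_arm:
  targets:
    - [-1,0.01,-0.1,0,0,0,0]
    - [-1,0.03,-0.35,0,0,0,0]
    - [-1,0.06,-0.75,0,0,0,0]
    - [-1,0.1,-1.25,0,0,0,0]
    - [-1,0.15,-1.8,0,0,0,0]
    - [-1,0.2,-2.4,0,0,0,0]
    - [-1,0.24,-3.0,0,0,0,0]
    - [-1,0.29,-3.6,0,0,0,0]
    - [-1,0.34,-4.2,0,0,0,0]
    - [-1,0.39,-4.8,0,0,0,0]
    - [-1,0.44,-5.4,0,0,0,0]
    - [-1,0.48,-6.0,0,0,0,0]

```text
time_s: 20.4
ee_pos: [0.5185, -0.0372, 0.2485]
eef_rot: [-3.141, -0.0, 0.111]
force: [0.3, 0.1, -5.2]
grip_width: 0.0156
grip_force: 50.0
```

move_arm:
  targets:
    - [-1,0.05,-0.6,0,0,0,-0.02]
    - [-1,0.1,-1.2,0,0,0,-0.07]
    - [-1,0.15,-1.8,0,0,0,-0.13]
    - [-1,0.2,-2.4,0,0,0,-0.19]
    - [-1,0.25,-3.0,0,0,0,-0.25]
    - [-1,0.3,-3.6,0,0,0,-0.31]
    - [-1,0.35,-4.2,0,0,0,-0.37]
    - [-1,0.4,-4.8,0,0,0,-0.43]
    - [-1,0.45,-5.4,0,0,0,-0.49]
    - [-1,0.5,-6.0,0,0,0,-0.54]
    - [-1,0.55,-6.5,0,0,0,-0.57]
    - [-1,0.58,-6.9,0,0,0,-0.587]

```text
time_s: 21.6
ee_pos: [0.5086, 0.3089, 0.2483]
eef_rot: [-3.141, 0.0, 0.7]
force: [0.4, 0.1, -6.4]
grip_width: 0.0155
grip_force: 50.0
```

move_arm:
  targets:
    - [-1,0,-0.2,0,0,0,0]
    - [-1,0,-0.3,0,0,0,0]
    - [-1,0,-0.3,0,0,0,0]

```text
time_s: 21.9
ee_pos: [0.4994, 0.3184, 0.2486]
eef_rot: [3.142, 0.0, 0.698]
force: [1.2, 0.1, -5.3]
grip_width: 0.0154
grip_force: 50.0
```

```bash
python3 plan.py .508 .326 .1 40; python3 - <<'E'
from h import *
im,d=ctrl.camera("side"); c=im[60:280,130:370]; cv2.imwrite("pics/s5.png",cv2.resize(c,None,fx=2.5,fy=2.5)[:,:,::-1])
E
```

```text
t 21.9 pos [0.4994 0.3184 0.2486] F [ 1.2  0.1 -5.3] shift [ 0.229 -0.006  2.972] rot [ 0.  0. -0.]
```

View pics/s5.png

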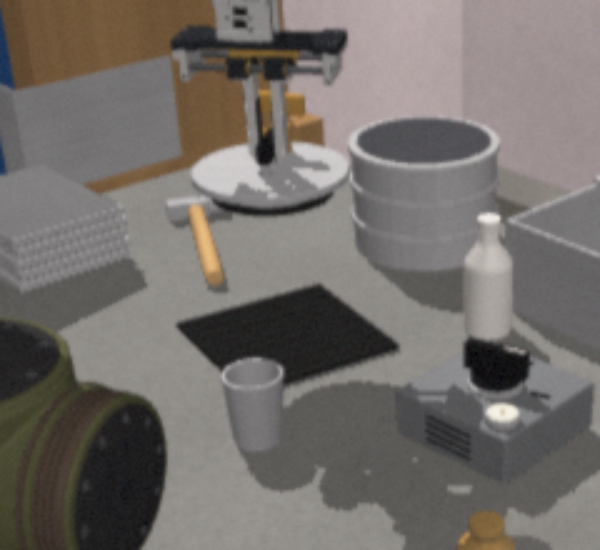

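The crop shows the lid held level at (270,175), the empty mat at (290,335) below, and beaker, bottle and weight unmoved. I descend to just above the mat.

move_arm:
  targets:
    - [-1,0.15,0,0.2,0,0,0]
    - [-1,0.23,0,0.6,0,0,0]
    - [-1,0.23,0,1.1,0,0,0]
    - [-1,0.23,0,1.6,0,0,0]
    - [-1,0.23,0,2.1,0,0,0]
    - [-1,0.23,0,2.6,0,0,0]
    - [-1,0.23,0,3.0,0,0,0]
    - [-1,0.23,0,3.25,0,0,0]
    - [-1,0.23,0,3.4,0,0,0]
    - [-1,0.23,0,3.48,0,0,0]
    - [-1,0.23,0,3.5,0,0,0]
    - [-1,0.23,0,3.5,0,0,0]

```text
time_s: 23.15
ee_pos: [0.5093, 0.3259, 0.0741]
eef_rot: [3.141, -0.001, 0.698]
force: [0.3, -0.1, -5.7]
grip_width: 0.0155
grip_force: 50.0
```

```bash
python3 plan.py .508 .326 .0615 40; python3 - <<'E'
from h import *
im,d=ctrl.camera("top"); P,u,v=cloud("top",d)
m=(np.hypot(P[:,0]-.508,P[:,1]-.326)<.11)&(P[:,2]>.04)&(P[:,2]<.06);print(m.sum(),cv2.minAreaRect((P[m][:,:2]*1000).astype(np.float32)))
E
```

```text
t 23.15 pos [0.5093 0.3259 0.0741] F [ 0.3 -0.1 -5.7] shift [-0.02  -0.018  0.252] rot [ 0.    -0.001 -0.   ]
1044 ((526.329833984375, 284.70465087890625), (176.5558319091797, 85.30046081542969), 20.070125579833984)
```

move_arm:
  targets:
    - [-1,0,0,0.06,0,0,0]
    - [-1,0,0,0.12,0,0,0]
    - [-1,0,0,0.17,0,0,0]
    - [-1,0,0,0.21,0,0,0]
    - [-1,0,0,0.23,0,0,0]
    - [-1,0,0,0.25,0,0,0]
    - [-1,0,0,0.25,0,0,0]
    - [-1,0,0,0.25,0,0,0]

```text
time_s: 24.0
ee_pos: [0.509, 0.3258, 0.0615]
eef_rot: [3.142, -0.0, 0.698]
force: [-4.2, -3.4, 2.9]
grip_width: 0.0158
grip_force: 50.0
```

Contact is at the expected height, with the force going from -5.7 to +2.9 N. I release and retreat.

move_arm:
  targets:
    - [-0.5,0,0,0,0,0,0]
    - [-0.2,0,0,0,0,0,0]
    - [0,0,0,0,0,0,0]
    - [0,0,0,0,0,0,0]
    - [0,0,0,-0.2,0,0,0]
    - [0,0,0,-0.7,0,0,0]
    - [0,0,0,-1.4,0,0,0]
    - [0,0,0,-2.2,0,0,0]
    - [0,0,0,-3.0,0,0,0]
    - [0,0,0,-3.6,0,0,0]
    - [0,0,0,-3.8,0,0,0]
    - [0,0,0,-3.8,0,0,0]

```text
time_s: 25.2
ee_pos: [0.5092, 0.3259, 0.2522]
eef_rot: [3.141, -0.002, 0.698]
force: [-0.1, -0.3, -0.2]
grip_width: 0.0469
grip_force: 0.0
```

```bash
python3 - <<'E'
from h import *
im,d=ctrl.camera("side"); cv2.imwrite("pics/s6.png",im[:,:,::-1]); P,u,v=cloud("side",d)
def rect(nm,c,r,z0,z1):
    m=(np.hypot(P[:,0]-c[0],P[:,1]-c[1])<r)&(P[:,2]>z0)&(P[:,2]<z1);Q=P[m];print(nm,m.sum(),cv2.minAreaRect((Q[:,:2]*1000).astype(np.float32)),np.median(Q[:,2]))
rect("lid",(.509,.326),.1,.034,.044); rect("tap",(.553,.363),.05,.09,.115); rect("knob",(.537,.002),.045,.1,.14)
o=ctrl.get_obs();print(o["time_s"],o["ee_pos"],o["force"])
E
```

```text
lid 1192 ((507.9881896972656, 324.0925598144531), (174.6021728515625, 172.29830932617188), 34.374629974365234) 0.03927425715096379
tap 130 ((552.6328125, 360.9211730957031), (20.197734832763672, 60.94525909423828), 27.427907943725586) 0.10153402700721374
knob 139 ((535.7908935546875, -0.6092720031738281), (22.22229766845703, 69.19700622558594), 12.965497016906738) 0.1067005300953974
25.25 [0.5088318  0.32568818 0.25032665] [-0.47729529 -0.44330775 -0.54924697]
```

View pics/s6.png

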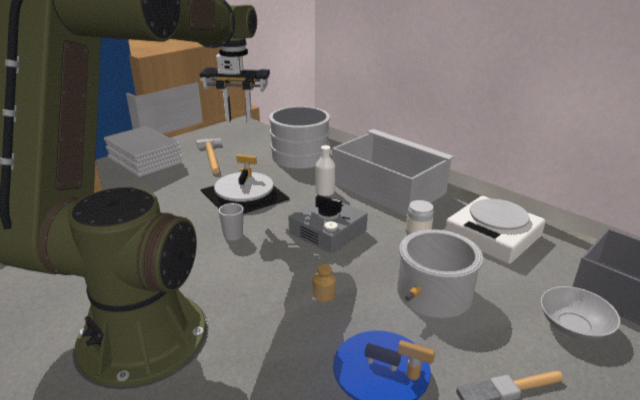

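The lid lies level, centred on the mat at (244,187). The pot is open, the knob is in and turned at (329,205), the bystanders have not moved, and the gripper is clear.

```bash
python3 -c "
from station import ctrl
print(ctrl.hand_in())"
```

```text
the job is handed in; nothing more can be done
None
```

The job is handed in at about 25 s: the pump was shut off first, then the tap opened to its stop, and the lid set down level within a few millimetres of the mat's middle, with the bystanders untouched.

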